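Flick the welding turntable and brake it on the mark

ROBOT

A 6-joint arm with a two-finger parallel gripper is mounted at the origin on the work surface. World frame = base frame: x ahead of the robot, y to its left, z up, the work surface at z = 0. Lengths are in m, angles in rad, forces in N, time in s.
With the tool pointing down it reaches from about 0.25 to 0.8 m from the base axis. Payload 3.9 kg.
Tool frame: the origin (TCP) lies midway between the tips of the shut fingers; the grasp point (between the pads) lies 19 mm behind it; x points along the fingers, y is the direction in which the jaws open and shut, and the axes are right-handed (so a half turn about x gives the same grasp; the last joint's range is limited). The gripper opens to 85 mm and grips with 20 to 120 N. Pads are 22 mm wide; open, the fingers measure 114 mm over their backs; the gripper's body (76 mm by 85 mm) begins 54 mm behind the grasp point. The pads swing forward as they close: fully open they stand 13 mm farther back than shut.
Start: joints at [-1.116, 0.26, -0.138, 1.173, 0, 1.571], TCP at [0.231, -0.472, 0.231] pointing down, gripper open.
Joint ranges: [-2.78, 2.78], [-0.83, 1.72], [-1.28, 1.37], [-1.9, 2.12], [-1.57, 1.48], [-3.14, 3.14]. Speed limits (rad/s): [2.57, 2.57, 3.14, 3.14, 3.14, 3.14].

INTERFACE

Orientations are given as a unit quaternion [x, y, z, w].
In Python, from station import env gives the robot as it stands.
- The arm moves only by the shell command python3 -m creep 'ROWS'. ROWS is text: rows parted by semicolons, each of 7 numbers parted by spaces: the shift along the tool's x, y, z as a fraction of full scale, then the turn, a rotation vector about the tool's x, y, z as a fraction of full scale, then the opening, from 0 (shut) to 1 (fully open). A call has exactly 5 rows; each row is the pose to reach, as a shift and turn from the pose commanded when the call began, along the tool's axes at that moment; what a row does not reach only later rows make up. Full scale, the value 1, is 80 cm for a shift and 90 degrees for a turn. A row lasts 1/12 s, in which the tool goes at most 41.7 mm and 7.16 degrees, less where a joint would pass 70% of its speed; a pose out of reach is approached as far as the arm can. A call with a number of a shift or a turn outside -1 to 1 is refused whole. A call with a gripper value outside its range is refused whole. The fingers move at their own pace and stop on an object; the grip force is fixed at half the most. Time passes only in rows, so rows that repeat a pose let the fingers close, or fill a call up. It gives the time, the measured TCP pose, the force and the opening at its end, in the units of the state.
- env.get_obs(): the state, without advancing time (a new reading comes with each control period).
- env.camera(name): name is "side" or "top"; returns the picture (384x512x3 uint8, blue, green, red); there is no depth.
- env.camera_info(name): a dict with "intrinsics" (3x3 intrinsics, pixels), "R" (3x3) and "t" (3): a world point X has camera coordinates R X + t. Camera axes: x right, y down, z forward; pixel columns grow to the right and rows downward; lengths in m; the calibration is good to about 2 mm. A picture is of the moment at which its call begins. camera_info takes no time and is no camera call.
- env.close_job(): hands the job in, once; it reports no verdict.
Trained networks look in the newest picture that a camera, given by its name, has taken for a name from the list of things; names that differ only in an ending like _2 or _b are one class to them, and where a whole thing is asked for, a point or a joint stands for the part that bears it (a point fixed in the world has none). Each returns a list of dicts, best first, with "p" (0 to 1); they miss things now and then, are a little off and sometimes report something else, mostly with a low value. They report only what shows in the picture. A call takes as long as a camera call.
- env.search_frame(camera, thing): "xy" ([column, row] in pixels, amid what is visible of it).
- env.silhouettes(camera, thing): "pixels" (384x512 bool, what is visible of it) and "xy" ([column, row] in pixels, amid what is visible of it).
- env.mark_of(camera, thing): "xy" ([column, row] in pixels: a listed point, or the origin of a listed thing).
The state is a dict: "time": time; "joints": joint angles; "dq": joint speeds; "joint_efforts": joint torques, N m; "tcp_pos": TCP position; "tcp_rot": TCP orientation; "force": force on the tool from outside, world axes, zero at the start; "wrist_torque": the same for the moment, N m; "gripper_width": finger opening in m.
Only numpy, scipy, OpenCV 4.12 (cv2) and the standard library are available. Lean on these libraries where they do the work, as an engineer would, in place of code of your own. Each camera call takes 0.05 s, during which the arm holds its last target.

TASK

With the fingertips, flick the orange peg so that the turntable's faceplate spins anticlockwise (seen from above) on its own, and let the yellow band run freely past the red pointer at least once without touching the wheel. Then, as the band comes round again on any later pass, brake the wheel by pressing a fingertip gently on its flat face (not on the peg, and without forcing the sprung plate down to its stop) so that in this one stop it comes to rest with the red pointer pointing at the yellow band; do not let it stop elsewhere and then push it round. Then lift the finger away and leave it standing there, and leave the tools around it alone.

Things in the scene. Friction and masses are not known exactly. Their poses are not given: they have to be found in the camera images.
- turntable: fixed blue foot (190 x 190 mm plate, 44 mm tall) of a hand-spun turntable with a round steel-grey faceplate on top; origin at the centre of its underside on the table, straight under the wheel's vertical axis; its +x axis points to the red pointer, which stands just outside the faceplate's rim, 130 to 164 mm from the axis, 88 mm high. Foot and pointer do not move
- face: round steel-grey faceplate, 250 mm in diameter, 10 mm thick, about 2 kg; origin on the axis at the plate's underside: its flat top face is 10 mm above the origin, 80 mm above the table. On it stand the peg and, in the centre, a dark flange (66 mm diameter) with a pipe stub. The face outside 80 mm radius is bare and flat: the place to brake. Its +x axis points to the yellow band
- peg: orange upright peg on the faceplate, 16 mm in diameter, 35 mm tall, 70 mm from the axis, diametrically opposite the yellow band; origin at its foot on the top face; it turns with the plate
- mark (a point): middle of the yellow band (24 mm wide, 46 mm long, radial) at the faceplate's rim, 127 mm from the axis, at the height of the top face; it turns with the plate
- pointer_tip (a point): the point of the rim circle, 127 mm from the axis, straight in front of the red pointer, at the height of the top face; fixed. The wheel is on the mark when mark lies here
- wheel (a joint): angle of the faceplate in rad, growing anticlockwise from above and counting on over full turns; 0, 6.283, 12.566, ... = yellow band at the pointer. Starts at rest between 0.9 and 3.9. The bearing is nearly free: a wheel left spinning slows with a time constant of about 13 s (3 rad/s runs some 25 s and over four turns); at rest it stays where it is
- hammer: hammer lying on the table beside the turntable, leave alone; origin at the middle of its underside
- brush: hand brush lying on the table, leave alone; origin at the middle of its underside
- square: red magnetic welding angle, legs 90 mm, 24 mm high, lying on the table, leave alone; origin at the underside, middle of the leg along its x axis
- can: grey closed can, 60 mm in diameter, 160 mm tall, standing on the table, leave alone; origin at the centre of its underside
- pipe_top (a point): centre of the top of the copper pipe stub (42 mm diameter) in the middle of the faceplate, on the wheel's axis, 32 mm above the top face
- spindle (a joint): how far the faceplate is pressed down, m: the spindle is sprung; the plate stays up (0) until pressed with some 2 to 8 N, then sinks 1 mm per 1.5 N, to a hard stop at 0.014, and springs back

How it is judged:
By the outcome, as a careful person would: the job done as asked, in the order asked, and still so for the second after the job is handed in, with the robot touching nothing.
It also fails if it takes over 67 s, if anything falls off the work surface, if the arm or the gripper's body presses on something with over 40 N, if the wrist force passes 120 N, or if a joint passes its speed limit or range.

## Working session

There is one attempt and no reset: what is moved stays moved. The work goes in short steps, Python scripts to look and compute and a shell command to move; the robot and the scene stay as the last step left them, time stands still between calls to the robot, and variables do not carry over. Pictures are saved under pics/ and viewed, and the job is handed in when it is done.

```bash
ls; mkdir -p pics
python3 - <<'E'
from station import env
import cv2
o=env.get_obs()
print(o)
for n in("top","side"):
    cv2.imwrite(f"pics/{n}0.png",env.camera(n)); i=env.camera_info(n); print(n,i)
    for t in("turntable","face","peg","mark","pointer_tip","pipe_top"):
        try: print(t,[(r["xy"],round(r["p"],2)) for r in env.mark_of(n,t)[:2]])
        except Exception as e: print(t,e)
print(env.get_obs()["time"])
E
```

```text
pics
{'time': 0.0, 'joints': array([-1.11598702e+00,  2.60691401e-01, -1.39397050e-01,  1.17266996e+00,
       -9.73312021e-06,  1.57083221e+00]), 'dq': array([-0.0009046 , -0.00031873, -0.00276537, -0.00108864, -0.00034211,
        0.00165141]), 'joint_efforts': array([-1.53773381e-03, -4.05678964e+01,  2.53922904e+01,  1.86140329e-02,
       -1.61059920e-04,  1.22855300e-05]), 'tcp_pos': array([ 0.23032541, -0.47101977,  0.23045043]), 'tcp_rot': array([-0.68874494, -0.16007968,  0.68906446, -0.15872955]), 'force': array([-0.30797174, -0.66790855,  0.2844265 ]), 'wrist_torque': array([-0.00678185,  0.01005392, -0.02307946]), 'gripper_width': 0.08540514978961215}
top {'intrinsics': array([[461.65822445,   0.        , 257.29760398],
       [  0.        , 461.65822445, 190.93281745],
       [  0.        ,   0.        ,   1.        ]]), 'R': array([[-2.68190639e-03, -9.99996399e-01, -9.52951222e-05],
       [-9.96818709e-01,  2.68097506e-03, -7.96572232e-02],
       [ 7.96571919e-02, -1.18641255e-04, -9.96822310e-01]]), 't': array([0.01300819, 0.56093373, 1.49286141])}
turntable [([279.7, 195.5], 0.94)]
face [([283.2, 198.0], 0.56)]
peg [([261.0, 185.4], 0.53)]
mark [([323.4, 204.2], 0.86)]
pointer_tip [([251.4, 165.5], 0.85)]
pipe_top [([284.7, 195.8], 0.62)]
side {'intrinsics': array([[480.8982117 ,   0.        , 245.15269673],
       [  0.        , 480.8982117 , 184.41758774],
       [  0.        ,   0.        ,   1.        ]]), 'R': array([[-0.99970791, -0.02162554, -0.0107899 ],
       [-0.00803234,  0.71838411, -0.69560028],
       [ 0.02279403, -0.69531044, -0.71834798]]), 't': array([0.5297474 , 0.05324568, 1.45406512])}
turntable [([236.6, 183.6], 0.56), ([204.8, 298.9], 0.44)]
face [([240.7, 170.0], 0.72), ([235.9, 185.4], 0.54)]
peg [([209.3, 188.6], 0.66), ([232.3, 185.3], 0.63)]
mark [([252.3, 141.7], 0.66)]
pointer_tip [([209.6, 190.6], 0.59)]
pipe_top [([236.6, 157.6], 0.71)]
0.7
```

View pics/top0.png

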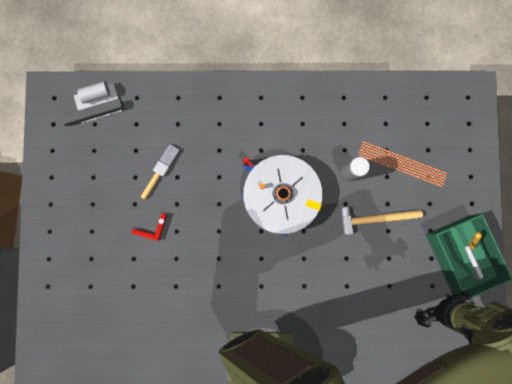

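View pics/side0.png

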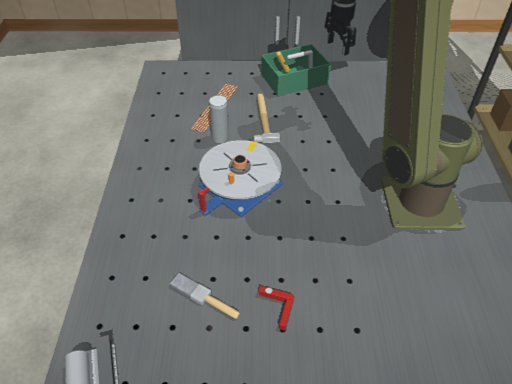

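```bash
cat > h.py <<'E'
import numpy as np
from station import env
def px2w(cam,xy,z):
    i=env.camera_info(cam);K=i["intrinsics"];R=i["R"];t=i["t"]
    d=R.T@np.linalg.solve(K,np.array([xy[0],xy[1],1.]));c=-R.T@t
    return c+d*(z-c[2])/d[2]
def w2px(cam,X):
    i=env.camera_info(cam);p=i["intrinsics"]@(i["R"]@np.array(X,float)+i["t"]);return p[:2]/p[2]
E
python3 - <<'E'
from h import *
for c,l in {"top":[("tt",279.7,195.5,0),("face",283.2,198,.07),("peg",261,185.4,.08),("mark",323.4,204.2,.08),("ptr",251.4,165.5,.08),("pipe",284.7,195.8,.112)],
 "side":[("tt",236.6,183.6,0),("face",240.7,170,.07),("peg",209.3,188.6,.08),("peg2",232.3,185.3,.08),("mark",252.3,141.7,.08),("ptr",209.6,190.6,.08),("pipe",236.6,157.6,.112)]}.items():
  for n,a,b,z in l: print(c,n,px2w(c,(a,b),z).round(4))
E
```

```text
top tt [ 0.5473 -0.063   0.    ]
top face [ 0.5344 -0.0707  0.07  ]
top peg [ 5.739e-01 -2.000e-04  8.000e-02]
top mark [ 0.5139 -0.1966  0.08  ]
top ptr [0.6373 0.03   0.08  ]
top pipe [ 0.5385 -0.073   0.112 ]
side tt [ 0.5584 -0.0715  0.    ]
side face [ 0.544  -0.0611  0.07  ]
side peg [0.6323 0.0273 0.08  ]
side peg2 [0.5662 0.0133 0.08  ]
side mark [ 0.5101 -0.1806  0.08  ]
side ptr [0.6308 0.0352 0.08  ]
side pipe [ 0.5558 -0.0709  0.112 ]
```

Run:
```python
from h import *
import cv2
for c in("top","side"):
    im=cv2.imread(f"pics/{c}0.png");hsv=cv2.cvtColor(im,cv2.COLOR_BGR2HSV)
    m0=w2px(c,[.545,-.068,.08]).astype(int); R=65
    roi=np.zeros(im.shape[:2],np.uint8);cv2.circle(roi,tuple(map(int,m0)),R,255,-1)
    for n,lo,hi,z in(("yellow",(22,130,130),(33,255,255),.08),("orange",(4,140,130),(17,255,255),.1),("red",(0,170,60),(4,255,255),.088),("red2",(174,150,60),(180,255,255),.088)):
        m=cv2.inRange(hsv,lo,hi)&roi
        k,l,s,ce=cv2.connectedComponentsWithStats(m)
        for j in range(1,k):
            if s[j,4]>=8: print(c,n,s[j].tolist(),ce[j].round(1),px2w(c,ce[j],z).round(4))
    g=((hsv[...,1]<40)&(hsv[...,2]>130)).astype(np.uint8)*255&roi
    cs,_=cv2.findContours(g,cv2.RETR_EXTERNAL,cv2.CHAIN_APPROX_NONE);cc=max(cs,key=cv2.contourArea)
    e=cv2.fitEllipse(cv2.convexHull(cc));print(c,"ell",e,px2w(c,e[0],.08))
    x,y=m0;cv2.imwrite(f"pics/{c}z.png",cv2.resize(im[y-70:y+70,x-70:x+70],None,fx=4,fy=4,interpolation=cv2.INTER_CUBIC)); print(c,m0)
```

```text
top yellow [306, 200, 15, 11, 100] [313.3 204.6] [ 0.5128 -0.1647  0.08  ]
top orange [260, 184, 5, 5, 15] [261.7 185.9] [ 0.5706 -0.0021  0.1   ]
top orange [277, 187, 13, 13, 57] [283.1 193.6] [ 0.5462 -0.0686  0.1   ]
top red [244, 158, 8, 7, 29] [246.5 160.8] [0.6511 0.0454 0.088 ]
top red2 [245, 161, 8, 5, 14] [248.9 163.4] [0.6428 0.0379 0.088 ]
top ell ((282.2137756347656, 193.97776794433594), (79.03231811523438, 79.39105224609375), 83.08039093017578) [ 0.54651227 -0.06708267  0.08      ]
top [282 194]
side yellow [247, 141, 11, 10, 62] [251.5 145.4] [ 0.5126 -0.1628  0.08  ]
side orange [229, 173, 4, 11, 39] [230.6 177.4] [0.571  0.0009 0.1   ]
side red [199, 188, 10, 23, 83] [202.9 198.5] [0.6465 0.0734 0.088 ]
side ell ((235.82241821289062, 152.37017822265625), (83.7828140258789, 101.66165161132812), 151.07235717773438) [ 0.56093925 -0.12947636  0.08      ]
side [240 166]
```

View pics/topz.png

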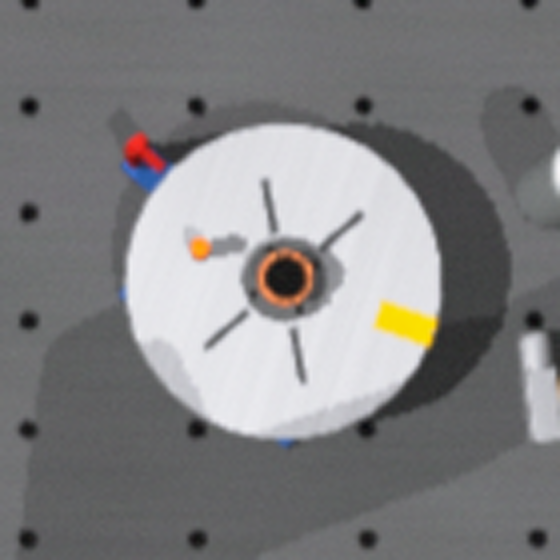

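View pics/sidez.png

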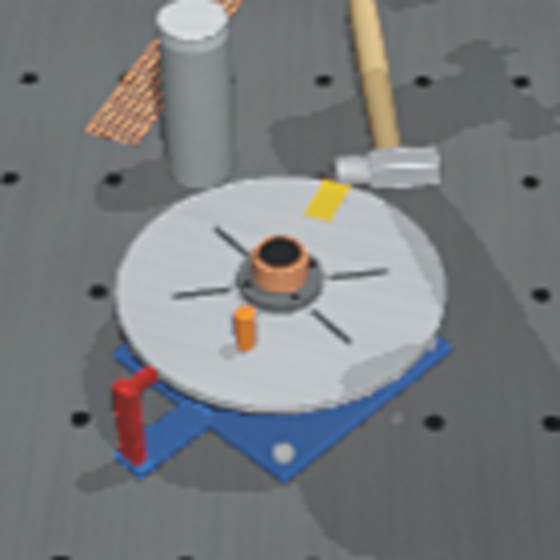

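Run:
```python
from h import *
import cv2
C=np.array([.5465,-.0675])
for z in(.0,.02,.044):
    r=px2w("side",(282.5,182.25),z);b=px2w("side",(240.75,216),z);l=px2w("side",(200,184.75),z)
    a=lambda p,q:(np.degrees(np.arctan2(*(q-p)[1::-1])).round(1),np.linalg.norm(q-p).round(3))
    print(z,"r->b",a(r,b),"b->l",a(b,l),"ctr rl",((r+l)/2).round(4))
for n,c,p,z in(("tip","top",(252.7,166.5),.084),("posttop","top",(245.7,160.5),.088),("tip","side",(208.3,189.5),.084),("post","side",(200.8,192.8),.088),("postbase","side",(204.5,211.5),.012)):
    X=px2w(c,p,z)[:2];d=X-C;print(n,c,X.round(4),np.degrees(np.arctan2(d[1],d[0])).round(1),np.hypot(*d).round(4))
import sys
for t in("pointer_tip","turntable","mark","peg"):
  for c in("top","side"):
    pass
im=cv2.imread("pics/top0.png");cv2.imwrite("pics/tz2.png",cv2.resize(im[150:180,235:270],None,fx=20,fy=20,interpolation=cv2.INTER_NEAREST))
for a in(44,46,48,50):
    t=np.radians(a);print(a,[w2px("top",[C[0]+r*np.cos(t),C[1]+r*np.sin(t),.086]).round(1).tolist() for r in(.130,.164)],[w2px("side",[C[0]+r*np.cos(t),C[1]+r*np.sin(t),.086]).round(1).tolist() for r in(.130,.164)])
d=np.array([.5128,-.1647])-C;print("band",np.degrees(np.arctan2(d[1],d[0])),np.hypot(*d))
d=np.array([.5706,-.0021])-C;print("peg",np.degrees(np.arctan2(d[1],d[0])),np.hypot(*d))
```

```text
0.0 r->b (np.float64(47.8), np.float64(0.19)) b->l (np.float64(-43.9), np.float64(0.183)) ctr rl [ 0.5436 -0.0721  0.    ]
0.02 r->b (np.float64(47.8), np.float64(0.187)) b->l (np.float64(-43.9), np.float64(0.18)) ctr rl [ 0.5428 -0.0526  0.02  ]
0.044 r->b (np.float64(47.8), np.float64(0.183)) b->l (np.float64(-43.9), np.float64(0.176)) ctr rl [ 0.5417 -0.0293  0.044 ]
tip top [0.6336 0.0258] 47.0 0.1276
posttop top [0.6522 0.0479] 47.5 0.1564
tip side [0.6343 0.0347] 49.3 0.1347
post side [0.6542 0.0516] 47.9 0.1606
postbase side [0.6487 0.0562] 50.4 0.1605
44 [[253.6, 164.4], [246.2, 156.7]] [[206.6, 186.0], [197.4, 191.9]]
46 [[252.6, 165.4], [244.9, 158.0]] [[207.6, 186.8], [198.7, 193.0]]
48 [[251.7, 166.4], [243.7, 159.3]] [[208.7, 187.6], [200.1, 194.0]]
50 [[250.7, 167.5], [242.5, 160.7]] [[209.8, 188.4], [201.5, 195.0]]
band -109.12183119312897 0.10287628492514686
peg 69.77108078144319 0.06969913916254633
```

View pics/tz2.png

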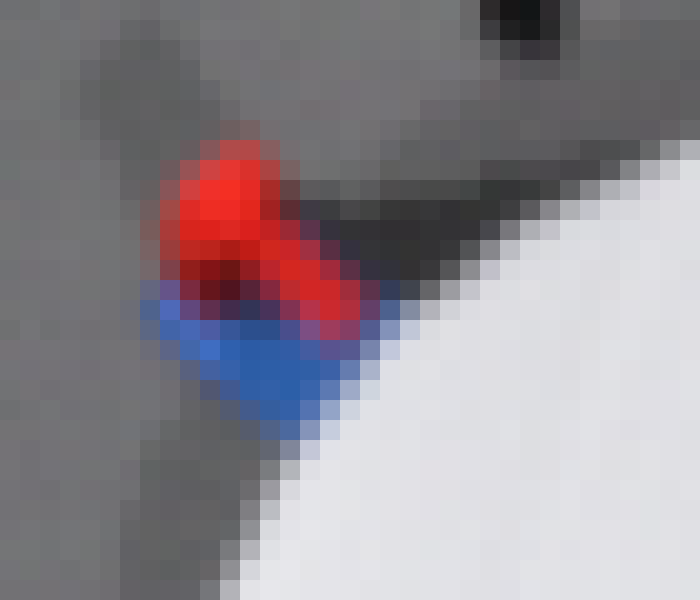

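```bash
cat >> h.py <<'E'
from scipy.spatial.transform import Rotation as Rn
def rows(*targets):
    o=env.get_obs();R=Rn.from_quat(o["tcp_rot"]).as_matrix()
    print("t",round(o["time"],3),"tcp",o["tcp_pos"].round(4),"F",o["force"].round(1))
    for T in targets: print(T,(R.T@(np.array(T)-o["tcp_pos"])/.8).round(4))
E
python3 - <<'E'
from h import *
o=env.get_obs();print(Rn.from_quat(o["tcp_rot"]).as_matrix().round(3))
rows([.617,-.019,.2],[.617,-.019,.1])
E
```

```text
[[ 0.     0.439 -0.898]
 [-0.    -0.898 -0.439]
 [-1.     0.    -0.   ]]
t 0.7 tcp [ 0.2306 -0.4716  0.2313] F [ 0.3 -0.8  0.3]
[0.617, -0.019, 0.2] [ 0.0391 -0.2961 -0.6824]
[0.617, -0.019, 0.1] [ 0.1641 -0.2961 -0.6824]
```

```bash
python3 -m creep '0 -0.0207 -0.0477 -0.075 0 0 0; 0 -0.0414 -0.0954 -0.15 0 0 0; 0 -0.0621 -0.1431 -0.225 0 0 0; 0 -0.0828 -0.1908 -0.3 0 0 0; 0 -0.1035 -0.2385 -0.375 0 0 0'
python3 - <<'E'
from h import *
o=env.get_obs();M=Rn.from_quat(o["tcp_rot"]).as_matrix();print(M.round(3),np.degrees(np.arctan2(M[1,1],M[0,1])),o["joints"].round(2))
rows([.617,-.019,.19],[.617,-.019,.1])
E
```

```text
time: 1.12
tcp_pos: [0.3665, -0.312, 0.2315]
tcp_rot: [0.612, 0.354, -0.612, 0.354]
force: [1.1, -0.1, -0.5]
gripper_width: 0.0257
[[ 0.     0.867 -0.499]
 [-0.    -0.499 -0.867]
 [-1.     0.001  0.   ]] -29.90836386981439 [-0.71  0.18 -0.24  1.15  0.    1.39]
t 1.117 tcp [ 0.3665 -0.312   0.2315] F [ 1.1 -0.1 -0.5]
[0.617, -0.019, 0.19] [ 0.0519  0.0888 -0.4736]
[0.617, -0.019, 0.1] [ 0.1644  0.0887 -0.4736]
```

```bash
python3 -m creep '0 0.0085 -0.047 -0.05 0 0 0; 0 0.017 -0.095 -0.1 0 0 0; 0.005 0.0255 -0.142 -0.11 0 0 0; 0.01 0.034 -0.19 -0.11 0 0 0; 0.015 0.044 -0.237 -0.11 0 0 0'
python3 - <<'E'
from h import *
o=env.get_obs();M=Rn.from_quat(o["tcp_rot"]).as_matrix();print(M.round(3),np.degrees(np.arctan2(M[1,1],M[0,1])),o["joints"].round(2))
rows([.617,-.019,.19],[.617,-.019,.1])
E
```

```text
time: 1.53
tcp_pos: [0.4924, -0.1654, 0.2195]
tcp_rot: [0.58, 0.404, -0.58, 0.404]
force: [-0.1, 0.3, 0.5]
gripper_width: -0.0001
[[ 0.001  0.938 -0.347]
 [-0.    -0.347 -0.938]
 [-1.     0.001  0.   ]] -20.2750914706534 [-0.32  0.26 -0.18  1.14 -0.    1.6 ]
t 1.533 tcp [ 0.4924 -0.1654  0.2195] F [-0.1  0.3  0.5]
[0.617, -0.019, 0.19] [ 0.0369  0.0826 -0.2257]
[0.617, -0.019, 0.1] [ 0.1494  0.0825 -0.2257]
```

```bash
python3 -m creep '0.01 0.017 -0.046 0 0 0 0; 0.02 0.034 -0.091 0 0 0 0; 0.03 0.051 -0.137 0 0 0 0; 0.037 0.068 -0.182 0 0 0 0; 0.037 0.0826 -0.2257 0 0 0 0'
python3 -m creep '0.03 0 0 0 0 0 0; 0.06 0 0 0 0 0 0; 0.085 0 0 0 0 0 0; 0.105 0 0 0 0 0 0; 0.112 0 0 0 0 0 0'
python3 - <<'E'
from h import *
import cv2
rows([.617,-.019,.1],[.5704,-.0017,.1])
for n in("top","side"): 
    im=env.camera(n);x,y=w2px(n,[.5465,-.0675,.08]).astype(int);cv2.imwrite(f"pics/{n}1.png",cv2.resize(im[y-90:y+70,x-70:x+70],None,fx=3.5,fy=3.5,interpolation=cv2.INTER_CUBIC))
E
```

```text
time: 1.95
tcp_pos: [0.6165, -0.019, 0.1882]
tcp_rot: [-0.58, -0.405, 0.581, -0.404]
force: [0.4, -0.7, 0.5]
gripper_width: -0.0002
time: 2.37
tcp_pos: [0.6141, -0.0205, 0.0971]
tcp_rot: [-0.579, -0.405, 0.582, -0.403]
force: [-0.3, 0.4, -0.8]
gripper_width: -0.0002
t 2.367 tcp [ 0.6141 -0.0205  0.0971] F [-0.3  0.4 -0.8]
[0.617, -0.019, 0.1] [-0.0036  0.0028 -0.003 ]
[0.5704, -0.0017, 0.1] [-0.0033 -0.0594 -0.0031]
```

View pics/top1.png

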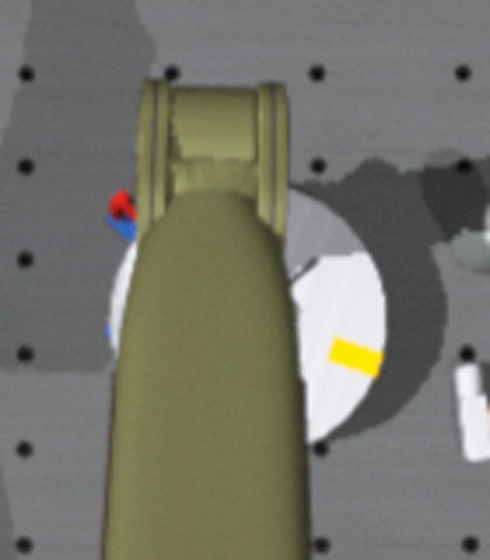

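View pics/side1.png

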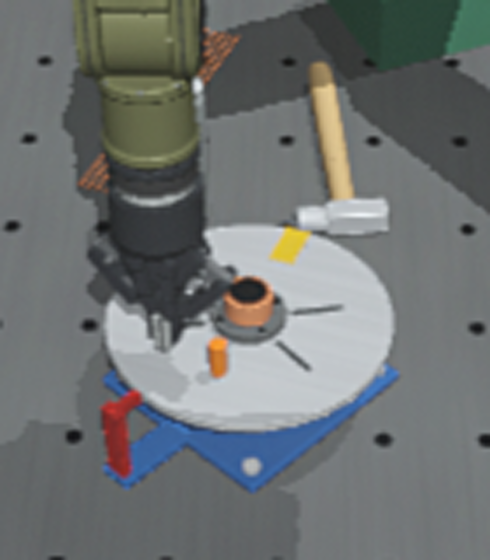

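```bash
python3 -m creep '0 -0.013 0 0 0 0 0; 0 -0.028 0 0 0 0 0; 0 -0.043 -0.002 0 0 0 0; 0 -0.058 -0.002 0 0 0 0; 0 -0.072 -0.002 0 0 0 0'
python3 -m creep '-0.02 0 0 0 0 0 0; -0.06 0.01 0 0 0 0 0; -0.09 0.02 0 0 0 0 0; -0.12 0.02 0.01 0 0 0 0; -0.13 0.02 0.02 0 0 0 0'
python3 - <<'E'
from h import *
import cv2
rows([.44,-.07,.16])
im=env.camera("side");x,y=w2px("side",[.5465,-.0675,.08]).astype(int);cv2.imwrite(f"pics/side2.png",cv2.resize(im[y-90:y+70,x-70:x+70],None,fx=3.5,fy=3.5,interpolation=cv2.INTER_CUBIC))
print(env.mark_of("side","mark"),env.get_obs()["time"])
E
```

```text
time: 2.88
tcp_pos: [0.5637, 0.0006, 0.1021]
tcp_rot: [0.581, 0.403, -0.579, 0.405]
force: [0.3, -0.5, -0.2]
gripper_width: 0.0
time: 3.3
tcp_pos: [0.5753, -0.0202, 0.2099]
tcp_rot: [0.583, 0.402, -0.577, 0.406]
force: [0.7, 0.3, -0.5]
gripper_width: 0.0
t 3.3 tcp [ 0.5753 -0.0202  0.2099] F [ 0.7  0.3 -0.5]
[0.44, -0.07, 0.16] [ 0.0607 -0.1377  0.1172]
[{'xy': [197.9, 157.8], 'p': 0.75}] 3.4
```

View pics/side2.png

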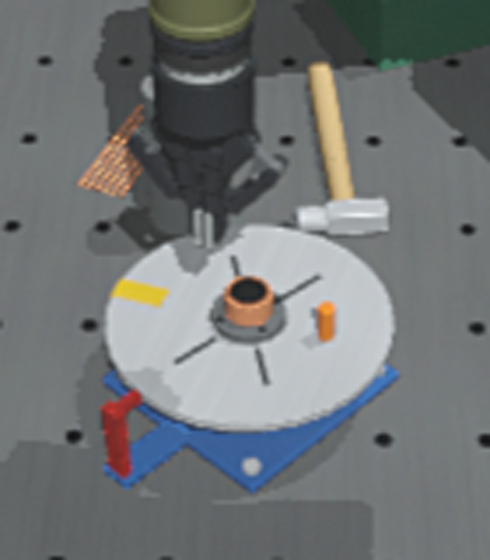

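```bash
python3 -m creep '0.005 -0.03 0.025 0 0 0 0; 0.01 -0.065 0.055 0 0 0 0; 0.02 -0.1 0.085 0 0 0 0; 0.03 -0.13 0.11 0 0 0 0; 0.04 -0.137 0.117 0 0 0 0'
cat >> h.py <<'E'
import cv2
C=np.array([.5465,-.0675]);PTR=47.0
def ang(c,save=None):
    t=env.get_obs()["time"];im=env.camera(c);hsv=cv2.cvtColor(im,cv2.COLOR_BGR2HSV)
    if save:
        x,y=w2px(c,[.5465,-.0675,.08]).astype(int);cv2.imwrite(f"pics/{save}.png",cv2.resize(im[y-80:y+80,x-80:x+80],None,fx=3.5,fy=3.5,interpolation=cv2.INTER_CUBIC))
    roi=np.zeros(im.shape[:2],np.uint8);cv2.circle(roi,tuple(map(int,w2px(c,[*C,.08]))),60,255,-1)
    m=cv2.inRange(hsv,(22,110,90),(33,255,255))&roi
    k,l,s,ce=cv2.connectedComponentsWithStats(m)
    if k<2: print(c,t,"none");return
    j=1+np.argmax(s[1:,4]);d=px2w(c,ce[j],.08)[:2]-C
    print(c,"t %.3f area %d r %.4f wheel %.1f deg"%(t,s[j,4],np.hypot(*d),(np.degrees(np.arctan2(d[1],d[0]))-PTR)%360))
E
python3 - <<'E'
from h import *
ang("top","top3");ang("side","side3")
M=Rn.from_quat(env.get_obs()["tcp_rot"]).as_matrix();print(M.round(3))
rows([.4415,-.0675,.1])
E
```

```text
time: 3.82
tcp_pos: [0.4297, -0.0699, 0.17]
tcp_rot: [-0.579, -0.405, 0.583, -0.402]
force: [-0.5, 0.3, 0.5]
gripper_width: 0.0001
top t 3.817 area 97 r 0.1020 wheel 9.7 deg
side t 3.867 area 102 r 0.1071 wheel 17.4 deg
[[-0.005  0.937 -0.348]
 [ 0.001 -0.348 -0.937]
 [-1.    -0.005  0.001]]
t 3.917 tcp [ 0.4325 -0.0696  0.17  ] F [ 0.   0.4 -0.2]
[0.4415, -0.0675, 0.1] [ 0.0874  0.0101 -0.0064]
```

View pics/top3.png

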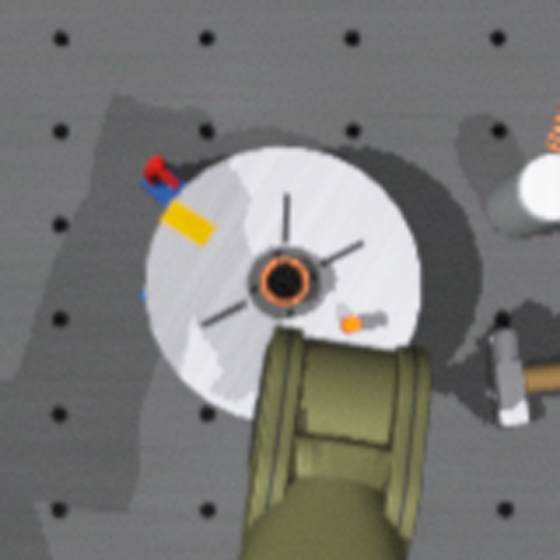

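```bash
python3 -m creep '0.015 0.002 -0.001 0 0 0 0; 0.035 0.004 -0.003 0 0 0 0; 0.055 0.007 -0.005 0 0 0 0; 0.075 0.01 -0.0064 0 0 0 0; 0.085 0.01 -0.0064 0 0 0 0'
python3 -m creep '0 0 0 0 0 0 0; 0 0 0 0 0 0 0; 0 0 0 0 0 0 0; 0 0 0 0 0 0 0; 0 0 0 0 0 0 0'
python3 - <<'E'
from h import *
rows([.4415,-.0675,.088])
ang("top","top4")
E
```

```text
time: 4.33
tcp_pos: [0.4468, -0.0671, 0.1024]
tcp_rot: [-0.58, -0.405, 0.58, -0.404]
force: [0.5, 0.9, 0.2]
gripper_width: 0.0001
time: 4.75
tcp_pos: [0.4468, -0.0677, 0.1049]
tcp_rot: [0.581, 0.404, -0.58, 0.405]
force: [-0.3, -0.6, -0.4]
gripper_width: -0.0002
t 4.75 tcp [ 0.4468 -0.0677  0.1049] F [-0.3 -0.6 -0.4]
[0.4415, -0.0675, 0.088] [ 0.0211 -0.0063  0.002 ]
top 4.75 none
```

View pics/top4.png

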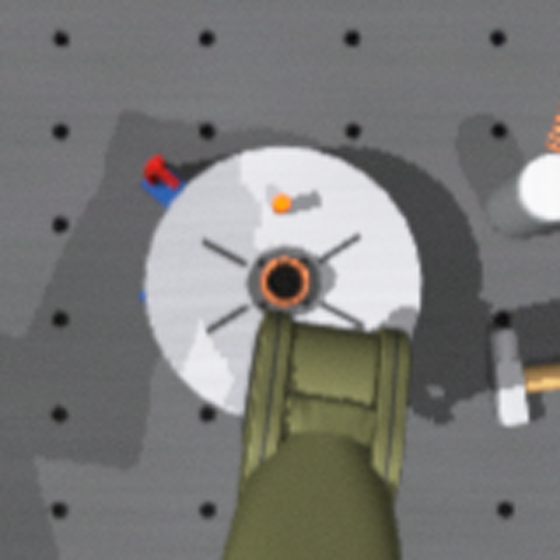

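```bash
python3 -m creep '0.004 -0.002 0.001 0 0 0 0; 0.009 -0.005 0.002 0 0 0 0; 0.014 -0.0075 0.002 0 0 0 0; 0.018 -0.0075 0.002 0 0 0 0; 0.02 -0.0075 0.002 0 0 0 0'
python3 -m creep '0 0 0 0 0 0 0; 0 0 0 0 0 0 0; 0 0 0 0 0 0 0; 0 0 0 0 0 0 0; 0 0 0 0 0 0 0'
python3 - <<'E'
from h import *
rows([.4415,-.0675,.074])
ang("top");ang("side","side5")
E
```

```text
time: 5.22
tcp_pos: [0.439, -0.0669, 0.0874]
tcp_rot: [-0.58, -0.404, 0.581, -0.404]
force: [0.4, 0.8, -0.3]
gripper_width: -0.0005
time: 5.63
tcp_pos: [0.4401, -0.0671, 0.0883]
tcp_rot: [0.58, 0.404, -0.58, 0.404]
force: [0.3, 0.1, -0.4]
gripper_width: -0.0001
t 5.633 tcp [ 0.4401 -0.0671  0.0883] F [ 0.3  0.1 -0.4]
[0.4415, -0.0675, 0.074] [ 0.0178  0.0018 -0.0001]
top t 5.633 area 107 r 0.1035 wheel 241.8 deg
side t 5.683 area 64 r 0.1014 wheel 247.5 deg
```

View pics/side5.png

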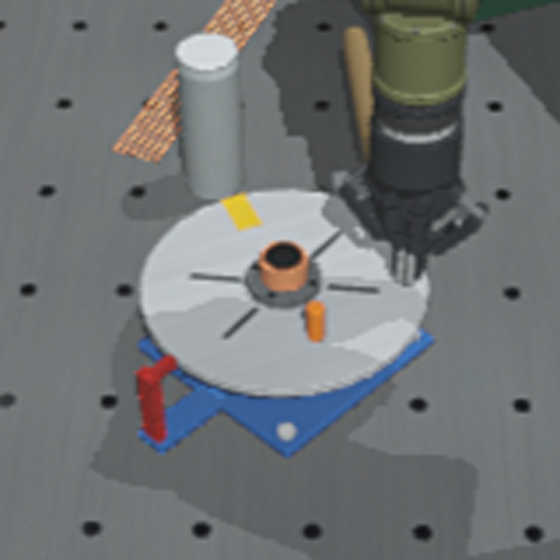

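```bash
python3 -m creep '0 0 0 0 0 0 0; 0 0 0 0 0 0 0; 0 0 0 0 0 0 0; 0 0 0 0 0 0 0; 0 0 0 0 0 0 0' >/dev/null
python3 -m creep '0 0 0 0 0 0 0; 0 0 0 0 0 0 0; 0 0 0 0 0 0 0; 0 0 0 0 0 0 0; 0 0 0 0 0 0 0' >/dev/null
python3 -m creep '0 0 0 0 0 0 0; 0 0 0 0 0 0 0; 0 0 0 0 0 0 0; 0 0 0 0 0 0 0; 0 0 0 0 0 0 0' >/dev/null
python3 -c 'from h import *
ang("top")'
python3 -m creep '0 0 0 0 0 0 0; 0 0 0 0 0 0 0; 0 0 0 0 0 0 0; 0 0 0 0 0 0 0; 0 0 0 0 0 0 0' >/dev/null
python3 -m creep '0 0 0 0 0 0 0; 0 0 0 0 0 0 0; 0 0 0 0 0 0 0; 0 0 0 0 0 0 0; 0 0 0 0 0 0 0' >/dev/null
python3 -c 'from h import *
ang("top")'
python3 -m creep '0 0 0 0 0 0 0; 0 0 0 0 0 0 0; 0 0 0 0 0 0 0; 0 0 0 0 0 0 0; 0 0 0 0 0 0 0' >/dev/null
python3 -m creep '0 0 0 0 0 0 0; 0 0 0 0 0 0 0; 0 0 0 0 0 0 0; 0 0 0 0 0 0 0; 0 0 0 0 0 0 0' >/dev/null
python3 -m creep '0 0 0 0 0 0 0; 0 0 0 0 0 0 0; 0 0 0 0 0 0 0; 0 0 0 0 0 0 0; 0 0 0 0 0 0 0' >/dev/null
python3 -m creep '0 0 0 0 0 0 0; 0 0 0 0 0 0 0; 0 0 0 0 0 0 0; 0 0 0 0 0 0 0; 0 0 0 0 0 0 0' >/dev/null
python3 -c 'from h import *
ang("top")'
python3 -m creep '0 0 0 0 0 0 0; 0 0 0 0 0 0 0; 0 0 0 0 0 0 0; 0 0 0 0 0 0 0; 0 0 0 0 0 0 0' >/dev/null
python3 -m creep '0 0 0 0 0 0 0; 0 0 0 0 0 0 0; 0 0 0 0 0 0 0; 0 0 0 0 0 0 0; 0 0 0 0 0 0 0'
python3 -c 'from h import *
ang("top")'
```

```text
top t 6.983 area 104 r 0.1020 wheel 23.2 deg
top t 7.867 area 115 r 0.1009 wheel 104.9 deg
top t 9.583 area 109 r 0.1029 wheel 239.1 deg
time: 10.47
tcp_pos: [0.4398, -0.0671, 0.0881]
tcp_rot: [0.58, 0.404, -0.58, 0.404]
force: [-0.1, 0.4, -0.3]
gripper_width: 0.0002
top t 10.467 area 108 r 0.1040 wheel 296.3 deg
```

```bash
python3 -m creep '0.001 0 0 0 0 0 0; 0.002 0.001 0 0 0 0 0; 0.003 0.001 0 0 0 0 0; 0.004 0.001 0 0 0 0 0; 0.005 0.001 0 0 0 0 0'
cat > fit.py <<'E'
from h import *
import sys
from scipy.optimize import least_squares
D=[(3.817,9.7),(5.633,241.8),(6.983,383.2),(7.867,464.9),(9.583,599.1),(10.467,656.3)]+[tuple(map(float,a.split(","))) for a in sys.argv[1:]]
D=np.array(D);T=D[:,0]-D[-1,0];A=np.radians(D[:,1])
def th(p,t):
    a,w,tau,c=p; k=c*tau
    return a+(w+k)*tau*(1-np.exp(-t/tau))-k*t
for tau0 in(None,13.):
    f=(lambda p:th(p,T)-A) if tau0 is None else (lambda p:th([p[0],p[1],13.,p[2]],T)-A)
    r=least_squares(f,[A[-1],.9,13.,.05] if tau0 is None else [A[-1],.9,.05]);p=r.x if tau0 is None else np.array([r.x[0],r.x[1],13.,r.x[2]])
    print(p.round(4),"res deg",np.degrees(r.fun).round(2))
    w=lambda t:(p[1]+p[3]*p[2])*np.exp(-t/p[2])-p[3]*p[2]
    for s in np.arange(0,1.3,.0833): print("  %.3f %.1f w %.2f"%(D[-1,0]+s,np.degrees(th(p,s)),w(s)),end=";")
    print()
E
python3 -c 'from h import *
rows([.4415,-.0675,.074])
ang("top")'
```

```text
time: 10.93
tcp_pos: [0.4406, -0.0674, 0.084]
tcp_rot: [-0.58, -0.404, 0.58, -0.404]
force: [-0.1, -0.3, 0.6]
gripper_width: -0.0003
t 10.933 tcp [ 0.4406 -0.0674  0.084 ] F [-0.1 -0.3  0.6]
[0.4415, -0.0675, 0.074] [ 0.0125  0.0012 -0.0002]
top t 10.933 area 105 r 0.1028 wheel 324.0 deg
```

```bash
python3 fit.py 10.933,684
```

```text
[11.94    1.0038 10.4949  0.0482] res deg [ 0.1  -0.48  0.56  0.08 -0.47  0.1   0.11]
  10.933 684.1 w 1.00;  11.016 688.9 w 0.99;  11.100 693.6 w 0.98;  11.183 698.2 w 0.97;  11.266 702.8 w 0.96;  11.349 707.4 w 0.95;  11.433 711.8 w 0.93;  11.516 716.3 w 0.92;  11.599 720.6 w 0.91;  11.683 725.0 w 0.90;  11.766 729.2 w 0.89;  11.849 733.4 w 0.88;  11.933 737.6 w 0.87;  12.016 741.7 w 0.86;  12.099 745.8 w 0.84;  12.182 749.8 w 0.83;
[11.9344  0.988  13.      0.0783] res deg [ 0.32 -0.95  0.47  0.31 -0.07  0.14 -0.21]
  10.933 683.8 w 0.99;  11.016 688.5 w 0.98;  11.100 693.1 w 0.96;  11.183 697.7 w 0.95;  11.266 702.2 w 0.94;  11.349 706.6 w 0.92;  11.433 711.0 w 0.91;  11.516 715.3 w 0.90;  11.599 719.6 w 0.89;  11.683 723.8 w 0.88;  11.766 727.9 w 0.86;  11.849 732.0 w 0.85;  11.933 736.1 w 0.84;  12.016 740.0 w 0.83;  12.099 744.0 w 0.82;  12.182 747.8 w 0.80;
```

```bash
python3 -m creep '0 0 0 0 0 0 0; 0 0 0 0 0 0 0; 0 0 0 0 0 0 0; 0 0 0 0 0 0 0; 0 0 0 0 0 0 0'
python3 -c 'from h import *
rows([.4415,-.0675,.0745])
ang("top","top6");rows([.4415,-.0675,.0745])'
```

```text
time: 11.4
tcp_pos: [0.4407, -0.0674, 0.0841]
tcp_rot: [0.58, 0.404, -0.58, 0.404]
force: [0.3, -1.1, 0.4]
gripper_width: -0.0001
t 11.4 tcp [ 0.4407 -0.0674  0.0841] F [ 0.3 -1.1  0.4]
[0.4415, -0.0675, 0.0745] [ 0.0121  0.0011 -0.0002]
top t 11.400 area 109 r 0.1036 wheel 349.8 deg
t 11.45 tcp [ 0.4406 -0.0674  0.0841] F [-0.7  1.1 -0.1]
[0.4415, -0.0675, 0.0745] [ 0.012   0.0011 -0.0002]
```

View pics/top6.png

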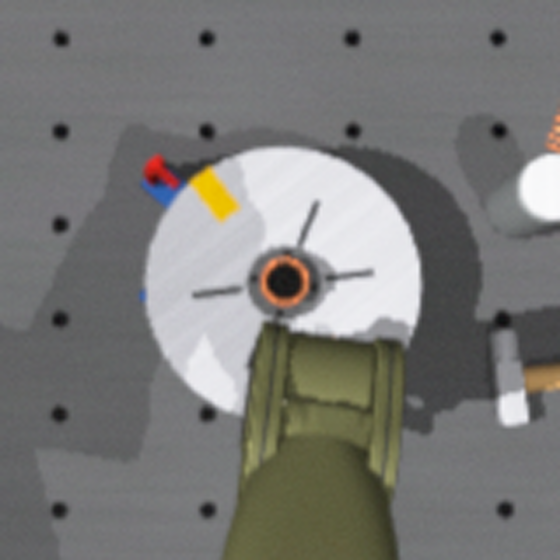

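```bash
python3 -m creep '0.0025 0 0 0 0 0 0; 0.0125 0 0 0 0 0 0; 0.0125 0 0 0 0 0 0; 0.0125 0 0 0 0 0 0; 0.0125 0 0 0 0 0 0'
python3 -c 'from h import *
rows([.4415,-.0675,.0745])
ang("top","top7");ang("side","side7");rows([.4415,-.0675,.0745])'
```

```text
time: 11.87
tcp_pos: [0.4415, -0.0676, 0.0749]
tcp_rot: [0.581, 0.404, -0.58, 0.405]
force: [-1.7, 0.2, 11.2]
gripper_width: -0.0002
t 11.867 tcp [ 0.4415 -0.0676  0.0749] F [-1.7  0.2 11.2]
[0.4415, -0.0675, 0.0745] [ 0.0005 -0.     -0.0001]
top t 11.867 area 105 r 0.1022 wheel 359.0 deg
side t 11.917 area 87 r 0.1064 wheel 1.6 deg
t 11.967 tcp [ 0.4415 -0.0675  0.075 ] F [-1.2  0.2 11.1]
[0.4415, -0.0675, 0.0745] [ 0.0006 -0.     -0.0001]
```

View pics/top7.png

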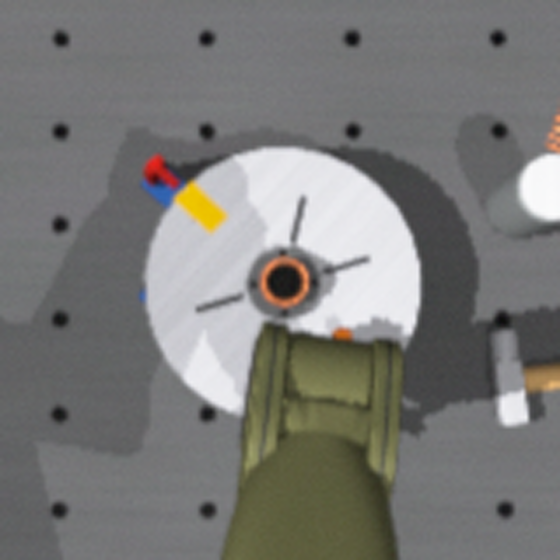

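View pics/side7.png

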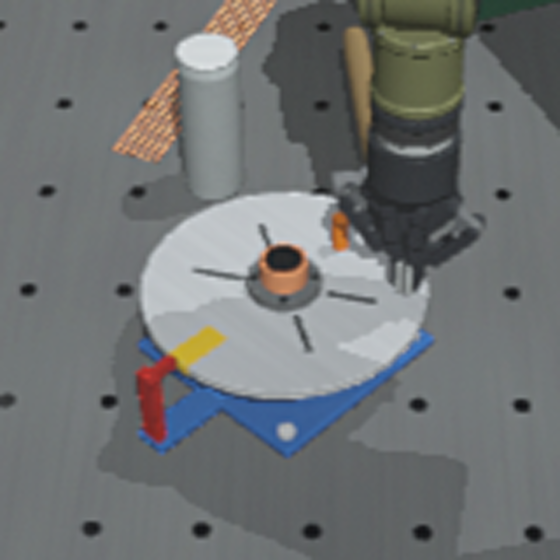

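```bash
python3 -m creep '-0.005 0 0 0 0 0 0; -0.012 0 0 0 0 0 0; -0.03 0 0 0 0 0 0; -0.06 0 0 0 0 0 0; -0.09 0 0 0 0 0 0'
python3 -m creep '-0.02 -0.02 0.01 0 0 0 0; -0.03 -0.05 0.02 0 0 0 0; -0.03 -0.08 0.03 0 0 0 0; -0.03 -0.1 0.03 0 0 0 0; -0.03 -0.1 0.03 0 0 0 0'
python3 -c 'from h import *
ang("top","top8");ang("side")'
python3 -m creep '0 0 0 0 0 0 0; 0 0 0 0 0 0 0; 0 0 0 0 0 0 0; 0 0 0 0 0 0 0; 0 0 0 0 0 0 0'
python3 -c 'from h import *
ang("top");ang("side","side8");rows()'
```

```text
time: 12.38
tcp_pos: [0.4392, -0.0671, 0.1459]
tcp_rot: [-0.579, -0.405, 0.581, -0.403]
force: [0.7, 0.1, -0.1]
gripper_width: 0.0
time: 12.8
tcp_pos: [0.3528, -0.0613, 0.1695]
tcp_rot: [-0.579, -0.405, 0.581, -0.403]
force: [0.4, -0.1, 0.1]
gripper_width: 0.0001
top t 12.800 area 104 r 0.1032 wheel 358.9 deg
side t 12.850 area 87 r 0.1044 wheel 0.2 deg
time: 13.32
tcp_pos: [0.3576, -0.0622, 0.17]
tcp_rot: [-0.58, -0.404, 0.58, -0.404]
force: [-0.4, 0.7, -0.7]
gripper_width: -0.0001
top t 13.317 area 105 r 0.1034 wheel 358.8 deg
side t 13.367 area 87 r 0.1044 wheel 0.2 deg
t 13.417 tcp [ 0.3574 -0.0622  0.17  ] F [ 0.2 -0.7  0.8]
```

View pics/top8.png

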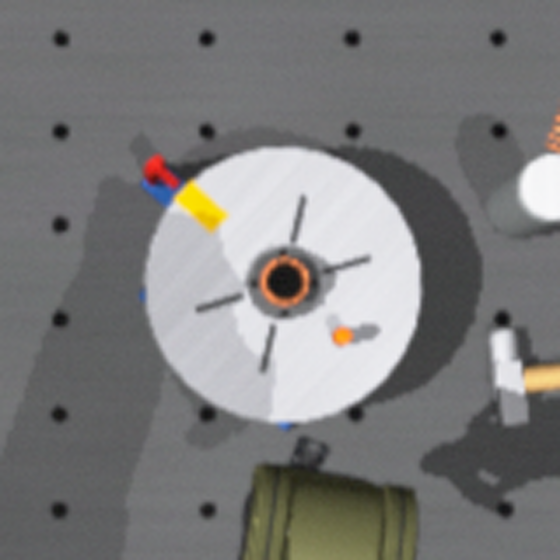

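The top view shows the band, at about (200, 205) in the enlarged picture, in line with the red pointer at (160, 170). The wheel is at rest and the arm is clear of it.

```bash
python3 -c 'from station import env
print(env.close_job())'
```

```text
the job is handed in; nothing more can be done
None
```

The wheel is at rest with the yellow band at the red pointer, and I handed the job in at about 13.4 s of the 67 s allowed.

- **Flick:** I pushed the peg with the shut fingertips, and the wheel then turned anticlockwise on its own at about 2.2 rad/s.
- **Free running:** The band passed the pointer twice with nothing touching the wheel.
- **Brake:** On the third pass, at about 0.9 rad/s, I pressed a fingertip on the bare face, aiming for a radius of 105 mm. The press was about 11 N and 5 mm below the nominal face height, against the 14 mm stop. The wheel came to rest in this one stop.
- **Lift:** I raised the finger straight up and moved the arm clear of the wheel.

**Last checks:** The wheel did not move after the lift: two pairs of readings about half a second apart agreed to 0.1°. The two cameras differ slightly on where it stands: the top view reads −1.2° and the side view +0.2° from the pointer. My estimate of the pointer's direction is itself only good to about 1°. I did not measure the hammer, brush, square or can again at the end, but the arm did not go near them.

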